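# Load the orbital shaker: each bottle in its clamp, the tube rack in its holder

### The arm

A 6-joint arm with a two-finger parallel gripper is mounted at the origin on a cart in front of the work surface, level with it; the furniture and walls round the work are solid. World frame = base frame: x ahead of the robot, y to its left, z up, the work surface at z = 0. Lengths are in mm, angles in rad, forces in N, time in s.
With the tool pointing down it reaches from about 400 to 925 mm from the base axis. Payload 12.5 kg.
Tool frame: the origin (TCP) lies at the centre of the arm's flange, where the gripper is bolted on; the fingertips stand 190 mm ahead of it and the grasp point (between the pads) lies env.grip_point_offset ahead of it (env.grip_point_offset is the distance from the TCP to the grasp point, in mm); z points along the fingers, x is the direction in which the jaws open and shut, and the axes are right-handed (so a half turn about z gives the same grasp; the last joint's range is limited). The gripper opens to 95 mm and grips with 3 to 60 N. Pads are 20 mm wide; open, the fingers measure 119 mm over their backs; the gripper's body (75 mm by 180 mm) begins 59 mm behind the grasp point.
Start: joints at [-1.277, 0.491, 1.559, -0, 1.092, -0.106], TCP at [243.29, -575.704, 404.761] pointing down, gripper open.
Joint ranges: [-3.1, 3.1], [-0.84, 2.19], [0.05, 2.79], [-1.13, 4.28], [0.06, 2.93], [-2.69, 2.69]. Speed limits (rad/s): [2.22, 2.22, 2.79, 3.14, 3.14, 3.14].

### API

Orientations are given as [roll, pitch, yaw] about the fixed x, y, z axes, in that order (R = Rz(yaw) Ry(pitch) Rx(roll)).
In Python, from cell import state, read_camera, camera_model, job_done, env gives the robot as it stands.
- The arm moves only by the tool arm_command, never from a script. Its argument "steps" is a list of rows, each a list of 6 numbers: the shift along the tool's x, y, z in cm, then the turn, a rotation vector about the tool's x, y, z in degrees. In form: [[dx, dy, dz, rx, ry, rz], ...]. A call has 1 to 12 rows; each row is the pose to reach, as a shift and turn from the pose commanded when the call began, along the tool's axes at that moment; what a row does not reach only later rows make up. A row lasts 1/12 s, in which the tool goes at most 41.7 mm and 7.16 degrees, less where a joint would pass 70% of its speed; a pose out of reach is approached as far as the arm can. A call with a gripper value outside its range is refused whole. "jaw" is the finger opening in cm, from 0 to 9.51, set as the call begins (left out, the last holds). The fingers move at their own pace and stop on an object; the grip force is fixed at half the most. Time passes only in rows, so rows that repeat a pose let the fingers close. It gives the time, the measured TCP pose, the force and the opening at its end, in the units of the state.
- state(): the state, without advancing time (a new reading comes with each control period).
- read_camera(name): name is "side" or "top"; returns the picture (400x640x3 uint8, red, green, blue); there is no depth.
- camera_model(name): a dict with "K" (3x3 intrinsics, pixels), "xyz" and "rotation" of the camera in the world. Camera axes: x right, y up, looking along -z (the intrinsics and any distortion apply to the point x, -y, -z); pixel columns grow to the right and rows downward; lengths in mm; the calibration is good to about 2 mm. A picture is of the moment at which its call begins. camera_model takes no time and is no camera call.
- job_done(): hands the job in, once; it reports no verdict.
The state is a dict: "t": time; "joints": joint angles; "qvel": joint speeds; "tau": joint torques, N m; "eef_pos": TCP position; "tcp_rot": TCP orientation; "ft_force": force on the tool from outside, world axes, zero at the start; "moment": the same for the moment, N m; "opening": opening from 0.0 (shut) to 1.0 (fully open).
Only numpy, scipy, OpenCV 4.12 (cv2) and the standard library are available. Lean on these libraries where they do the work, as an engineer would, in place of code of your own. Each camera call takes 0.05 s, during which the arm holds its last target. There are 200 camera calls.

### The job

Load the orbital shaker: stand each of the three bottles upright in the spring clamp of its own size, lowered all the way down onto the clamp's foot plate, and set the microtube rack flat in the long corner-angle holder on the same platform. Put the bottles down without dropping them or knocking one over, leave the pipette-tip box and the lidded jar behind where they stand, and let go of everything.

Things in the scene. Friction and masses are not known exactly. Their poses are not given: they have to be found in the camera images.
- foil_bottle: small cylindrical bottle wrapped in foil, blue screw cap, 53 mm diameter over all its height, 109 mm high, about 0.17 kg; grip it round the cap or the upper body. It belongs in clamp_small. Origin: centre of its underside, z up the bottle
- medium_bottle: medium glass bottle, blue screw cap, body 68 mm diameter to 86 mm up, cap 54 mm diameter from 86 to 128 mm up, 128 mm high, about 0.19 kg; grip it by the cap. It belongs in clamp_medium. Origin: centre of its underside, z up the bottle
- large_bottle: large glass bottle, blue screw cap, body 86 mm diameter to 109 mm up, shoulder to 144 mm, cap 48 mm diameter from 144 to 180 mm up, 180 mm high, about 0.7 kg; grip it by the cap. It belongs in clamp_large. Origin: centre of its underside, z up the bottle
- tube_rack: orange rack full of microtubes lying flat, 62 mm wide (its x) by 200 mm long (its y), solid to 34 mm up, tube caps to 41 mm, about 0.12 kg; grip it across its 62 mm width at the middle. It belongs in rack_holder, either way round. Origin: centre of its underside
- clamp_small: steel spring clamp on the shaker, smallest of three, for foil_bottle. Foot plate 3 mm thick (bottle stands on it); 4 sprung fingers 14 mm wide on its diagonals, 51 mm high: waist 52 mm across at 35 mm up, mouth 66 mm. Each gives 4.5 mm outward at 0.5 N/mm, so its bottle slides in from above, bigger ones cannot. Origin: centre of foot plate's underside, 75 mm above bench
- clamp_medium: steel spring clamp on the shaker, middle of three, for medium_bottle. Foot plate 3 mm thick (bottle stands on it); 4 sprung fingers 14 mm wide on its diagonals, 51 mm high: waist 67 mm across at 35 mm up, mouth 81 mm. Each gives 4.5 mm outward at 0.5 N/mm, so its bottle slides in from above, bigger ones cannot. Origin: centre of foot plate's underside, 75 mm above bench
- clamp_large: steel spring clamp on the shaker, largest of three, for large_bottle. Foot plate 3 mm thick (bottle stands on it); 4 sprung fingers 14 mm wide on its diagonals, 51 mm high: waist 85 mm across at 35 mm up, mouth 99 mm. Each gives 4.5 mm outward at 0.5 N/mm, so its bottle slides in from above, bigger ones cannot. Origin: centre of foot plate's underside, 75 mm above bench
- rack_holder: flat steel rack holder on the robot's side of the 270 x 360 mm shaker platform, whose axes it shares; the clamps stand 115 mm apart in a row along y, 140 mm to its +x. Plate 76 (x) by 216 mm (y), 3 mm thick (rack stands on it); a 20 mm high angle at each corner, 70 x 208 mm inside, flared; long sides open for 140 mm in the middle. Origin: centre of underside, 75 mm above bench; z up
- tip_box: bystander: blue pipette-tip box with clear lid, 91 x 124 x 95 mm, standing behind the work. Origin: centre of its underside
- white_jar: bystander: translucent jar with white lid, 72 mm diameter, 100 mm high, standing behind the work. Origin: centre of its underside
There are look-alikes about, which are no part of the job. Leave any green look-alike of the large_bottle alone. What is shaped like the medium_bottle but pink is not meant.

How it is judged:
By the outcome, as a careful person would: the job done as asked, in the order asked, and still so for the second after the job is handed in, with the robot touching nothing.
It also fails if it takes over 128 s, if anything falls off the work surface, if the arm or the gripper's body presses on something with over 40 N, if the wrist force passes 120 N, or if a joint passes its speed limit or range.

## Working session

There is one attempt and no reset: what is moved stays moved. The work goes in short steps, Python scripts to look and compute and a tool call to move; the robot and the scene stay as the last step left them, time stands still between calls to the robot, and variables do not carry over. Pictures are saved under pics/ and viewed, about 12 in all and at most 16, crops included, and the job is handed in when it is done.

Besides the shell and the picture viewer there is one more tool, called as name(argument=value, ...) on one line, values as JSON. arm_command: Moves the arm, as the interface text tells. Its arguments: {"type":"object","properties":{"steps":{"type":"array"},"jaw":{"type":"number"}},"required":["steps"]}

```bash
mkdir -p pics; ls
python3 - <<'E'
from cell import *
import cv2
for n in ("top","side"):
    cv2.imwrite(f"pics/{n}0.png",read_camera(n)[:,:,::-1]); print(camera_model(n))
print(state(),env.grip_point_offset)
E
```

```text
pics
{'K': array([[375.47483946,   0.        , 322.39955637],
       [  0.        , 375.47483946, 201.82999404],
       [  0.        ,   0.        ,   1.        ]]), 'xyz': array([ 482.55485946,   -5.03561923, 1071.62821986]), 'rotation': array([ 0.07214681, -0.00803994, -1.59672263])}
{'K': array([[402.01738752,   0.        , 313.42465739],
       [  0.        , 402.01738752, 201.99325099],
       [  0.        ,   0.        ,   1.        ]]), 'xyz': array([445.70628769, 824.96653419, 647.66787501]), 'rotation': array([ 0.98203525,  0.01625115, -2.98502258])}
{'t': 0.1, 'joints': array([-1.27665411e+00,  4.91474848e-01,  1.55938931e+00, -1.18709140e-06,
        1.09168994e+00, -1.05533928e-01]), 'qvel': array([-0.00086075, -0.00220539,  0.00063293,  0.00067673, -0.00096984,
        0.00060138]), 'tau': array([ 5.53654914e-03, -6.13622975e+01, -2.58606470e+01,  6.94969716e-02,
        4.70358494e-02, -5.09983863e-05]), 'eef_pos': array([ 243.24983316, -575.68705521,  404.23499894]), 'tcp_rot': array([-3.14149242e+00,  9.56198565e-04, -1.17111958e+00]), 'ft_force': array([-0.52423022,  0.16374023, -0.2772109 ]), 'moment': array([ 0.00469729, -0.0084512 ,  0.00855223]), 'opening': 0.9993386366737694} 171.3
```

View pics/top0.png

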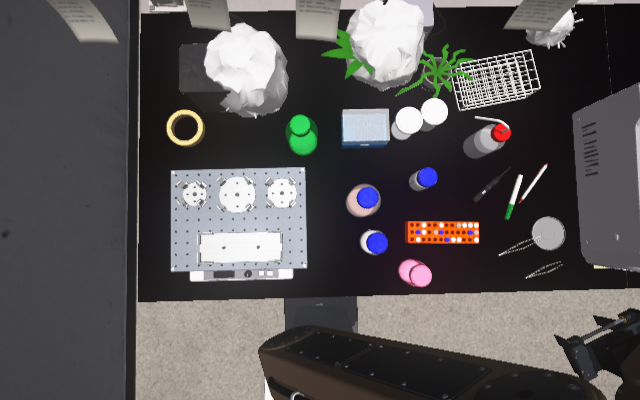

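View pics/side0.png

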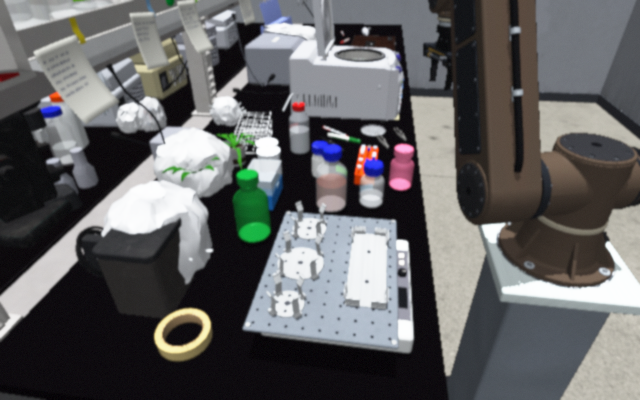

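```bash
cat > h.py <<'E'
import numpy as np, cv2
from cell import *
from scipy.spatial.transform import Rotation as R
def ray(n,u,v):
    m=camera_model(n); k=m["K"]
    d=np.array([(u-k[0,2])/k[0,0],-(v-k[1,2])/k[1,1],-1])
    return np.array(m["xyz"]),R.from_euler("xyz",m["rotation"]).as_matrix()@d
def px(n,u,v,z):
    c,d=ray(n,u,v); return (c+d*(z-c[2])/d[2]).round(1)
def proj(n,p):
    m=camera_model(n); k=m["K"]; q=R.from_euler("xyz",m["rotation"]).as_matrix().T@(np.array(p,float)-m["xyz"])
    return np.array([k[0,2]+k[0,0]*q[0]/-q[2], k[1,2]+k[1,1]*q[1]/q[2]]).round(1)
def snap(n,name,x,y,w,h,s):
    im=read_camera(n)[y:y+h,x:x+w,::-1]
    cv2.imwrite(f"pics/{name}.png",cv2.resize(im,None,fx=s,fy=s,interpolation=cv2.INTER_CUBIC))
E
python3 - <<'E'
from h import *
snap("top","clamps",160,160,155,130,5)
snap("top","bots",335,150,155,145,5-1)
snap("side","sbots",280,120,150,110,5)
E
```

```text
(no output)
```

View pics/clamps.png

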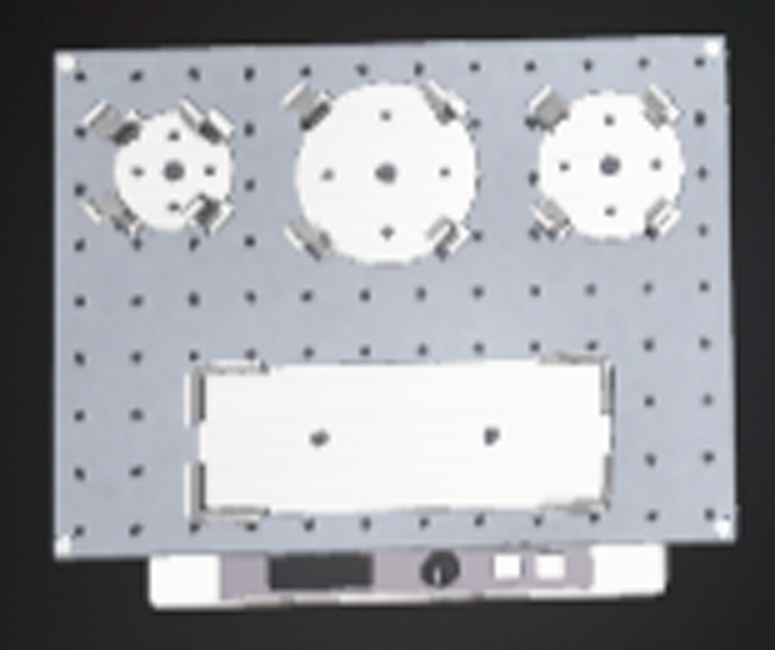

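View pics/bots.png

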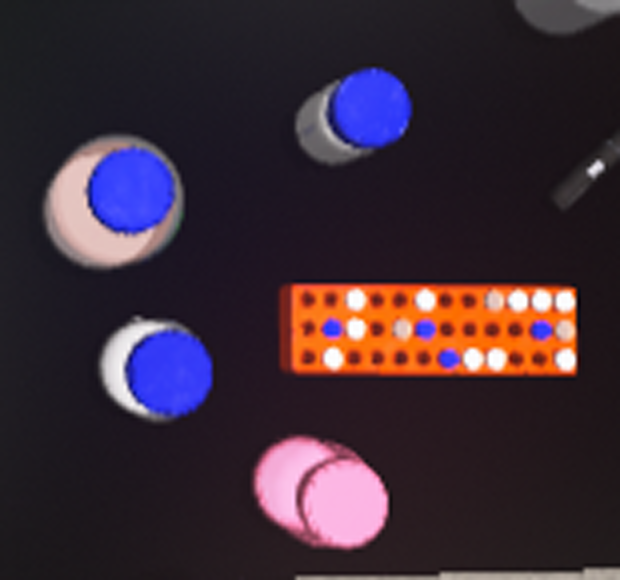

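View pics/sbots.png

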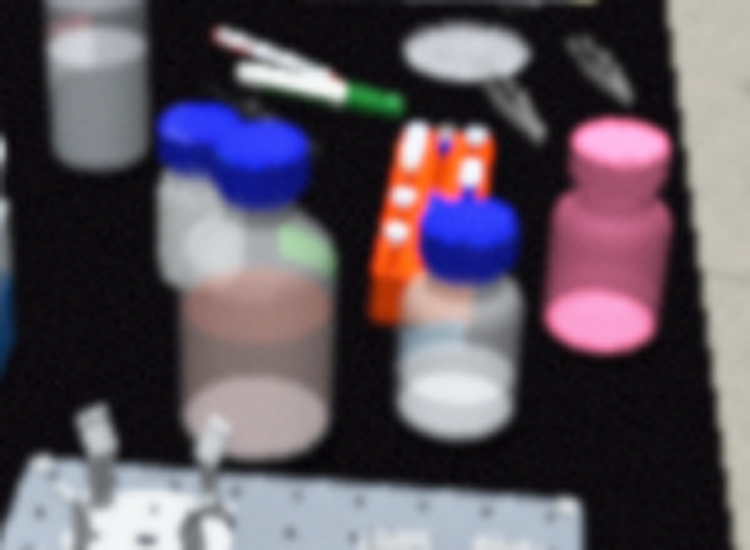

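Run:
```python
from h import *
f=lambda x,y,s,ox,oy,z:px("top",ox+(x+.5)/s-.5,oy+(y+.5)/s-.5,z)
b=lambda x,y,z:f(x,y,4,335,150,z)
c=lambda x,y,z:f(x,y,5,160,160,z)
print("foil",b(371,108,109),"med",b(170,373,128),"large",b(132,190,180))
print("capdiam foil",b(330,108,109)-b(412,108,109),"L",b(88,190,180)-b(175,190,180),"M",b(126,373,128)-b(213,373,128))
print("bases: large",b(107,208,60))
print("rack",*[b(x,y,34) for x,y in((291,284),(577,285),(577,375),(291,375))])
print("clamps",c(174,171,78),c(387,173,78),c(610,165,78))
print("holder",*[c(x,y,78) for x,y in((198,366),(609,358),(609,508),(198,516))])
print("holes",c(319,438,78),c(491,436,78))
print("plat",*[c(x,y,75) for x,y in((54,50),(725,37),(736,542),(54,558))])
# side checks
s=lambda x,y,z:f2(x,y,z)
f2=lambda x,y,z:px("side",280+(x+.5)/5-.5,120+(y+.5)/5-.5,z)
print("side tops: M",f2(470,222,128),"L",f2(265,148,180))
```

```text
foil [ 610.4 -288.   109. ] med [ 444.1 -148.7  128. ] large [ 555.3 -122.   180. ]
capdiam foil [ 1.3 53.2  0. ] L [ 1.3 51.9  0. ] M [ 1.4 54.5  0. ]
bases: large [ 553.3 -120.4   60. ]
rack [ 499.2 -248.9   34. ] [ 493.4 -447.3   34. ] [ 431.5 -443.8   34. ] [ 436.7 -246.3   34. ]
clamps [584.1 323.7  78. ] [580.2 211.   78. ] [581.5  92.8  78. ]
holder [480.7 311.2  78. ] [479.3  95.2  78. ] [400.9  96.6  78. ] [402.5 311.4  78. ]
holes [441.4 248.   78. ] [440.  157.8  78. ]
plat [650.9 388.4  75. ] [649.1  30.3  75. ] [381.2  30.6  75. ] [382.4 387.6  75. ]
side tops: M [ 443.2 -146.3  128. ] L [ 551.5 -116.8  180. ]
```

```bash
cat >> h.py <<'E'
def go(x,y,z,yaw=-90,grip=True):
    """print tool-frame cm/deg for grasp point (world) x,y,z from the present measured pose"""
    s=state(); A=R.from_euler("xyz",s["tcp_rot"]); T=np.array([x,y,z+env.grip_point_offset])
    B=R.from_euler("xyz",[np.pi,0,np.radians(yaw)])
    d=A.inv().apply(T-s["eef_pos"])/10; r=(A.inv()*B).as_rotvec(degrees=True)
    g=s["eef_pos"]-[0,0,env.grip_point_offset]
    print("grip",g.round(1),"yaw",np.degrees(s["tcp_rot"][2]).round(1),"t",round(s["t"],2),"open",round(s["opening"]*95,1),"F",s["ft_force"].round(1))
    print("d_cm",d.round(2),"rot",r.round(2))
E
python3 - <<'E'
from h import *
go(610.4,-288,215)
snap("side","sclamps",240,200,190,150,4)
E
```

```text
grip [ 243.3 -575.7  233.2] yaw -67.1 t 0.25 open 94.8 F [ 0.1 -0.6  0. ]
d_cm [-12.21 -45.01   1.83] rot [0.000e+00 2.000e-02 2.291e+01]
```

View pics/sclamps.png

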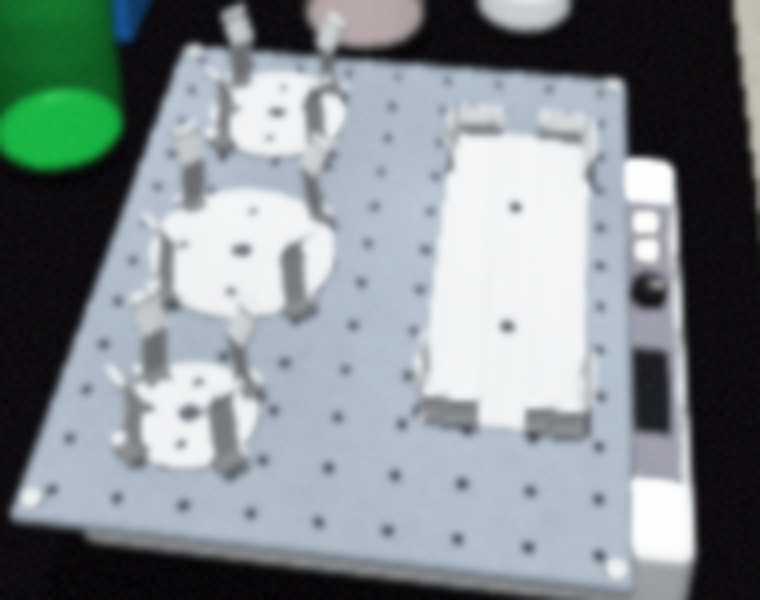

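The side view shows the clamp centre holes at crop (190,412) for small, (242,250) for large and (277,112) for medium. The holder's holes are at (508,327) and (516,207). I start moving towards the foil bottle and compute the side check alongside.

arm_command(steps=[[-1, -3.7, 0.15, 0, 0, 1.9], [-2.1, -7.5, 0.3, 0, 0, 3.8], [-3.2, -11.5, 0.5, 0, 0, 5.7], [-4.2, -15.5, 0.6, 0, 0, 7.6], [-5.3, -19.5, 0.8, 0, 0, 9.5], [-6.4, -23.5, 1, 0, 0, 11.5], [-7.5, -27.5, 1.1, 0, 0, 13.4], [-8.6, -31.5, 1.3, 0, 0, 15.3], [-9.6, -35.5, 1.4, 0, 0, 17.2], [-10.7, -39.5, 1.6, 0, 0, 19.5], [-11.7, -43, 1.7, 0, 0, 21.5], [-12.2, -45, 1.8, 0, 0, 22.9]], jaw=9.5)

```text
t: 1.3
eef_pos: [612.8, -285.2, 386.4]
tcp_rot: [-3.141, 0.0, -1.57]
ft_force: [-0.3, 0.2, 0.4]
opening: 0.997
```

Run:
```python
from h import *
f=lambda x,y,z:px("side",240+(x+.5)/4-.5,200+(y+.5)/4-.5,z)
print("S",f(190,412,78),"L",f(242,250,78),"M",f(277,112,78),"holes",f(508,327,78),f(516,207,78))
go(610.4,-288,90)
im=read_camera("side")[60:300,200:520,::-1]
cv2.imwrite("pics/grip.png",cv2.resize(im,None,fx=2.5,fy=2.5))
```

```text
S [583.9 322.8  78. ] L [580.2 210.5  78. ] M [581.6  91.3  78. ] holes [440.5 247.1  78. ] [440.5 156.7  78. ]
grip [ 612.8 -285.2  215.1] yaw -90.0 t 1.3 open 94.7 F [-0.3  0.2  0.4]
d_cm [ 0.28  0.24 12.51] rot [-0.01  0.02  0.03]
```

View pics/grip.png

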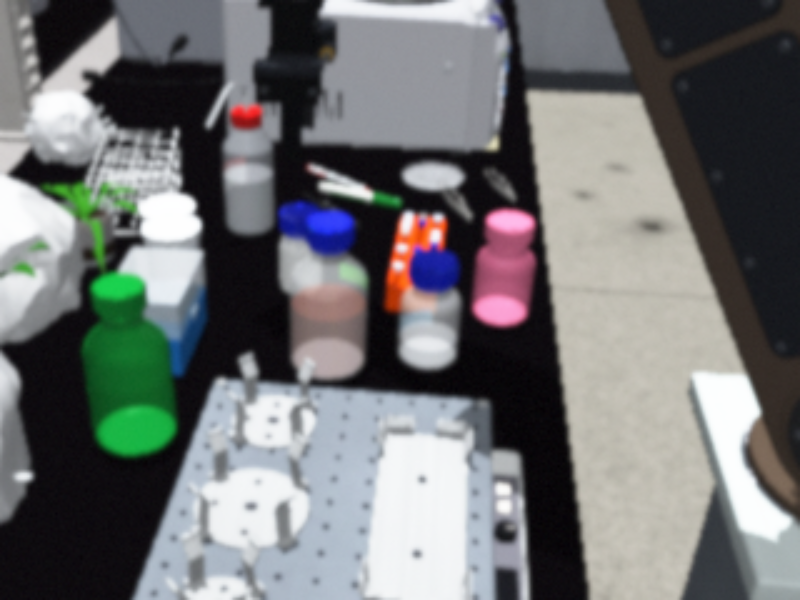

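arm_command(steps=[[0.2, 0.2, 2, 0, 0, 0], [0.3, 0.25, 5, 0, 0, 0], [0.3, 0.25, 8, 0, 0, 0], [0.3, 0.25, 10.5, 0, 0, 0], [0.3, 0.25, 12, 0, 0, 0], [0.3, 0.25, 12.5, 0, 0, 0], [0.3, 0.25, 12.5, 0, 0, 0]])

```text
t: 1.93
eef_pos: [607.6, -291.3, 260.5]
tcp_rot: [3.14, 0.001, -1.571]
ft_force: [-0.1, 0.0, 0.7]
opening: 0.998
```

arm_command(steps=[[0, 0, 0, 0, 0, 0], [0, 0, 0, 0, 0, 0], [0, 0, 0, 0, 0, 0], [0, 0, 0, 0, 0, 0], [0, 0, 0, 0, 0, 0], [0, 0, 0, 0, 0, 0], [0, 0, 0, 0, 0, 0], [0, 0, 0, 0, 0, 0]], jaw=0)

```text
t: 2.6
eef_pos: [607.8, -291.2, 261.9]
tcp_rot: [-3.141, -0.0, -1.571]
ft_force: [-0.7, 1.0, 1.7]
opening: 0.555
```

Run:
```python
from h import *
go(584,323.3,330)
```

```text
grip [ 607.8 -291.2   90.6] yaw -90.0 t 2.6 open 52.8 F [-0.7  1.   1.7]
d_cm [-61.44   2.37 -23.95] rot [-0.01 -0.01  0.01]
```

arm_command(steps=[[0, 0, -0.5, 0, 0, 0], [0, 0, -1.5, 0, 0, 0], [0, 0, -3.5, 0, 0, 0], [0, 0, -6, 0, 0, 0], [0, 0, -9, 0, 0, 0], [0, 0, -12, 0, 0, 0], [0, 0, -15, 0, 0, 0], [0, 0, -17.5, 0, 0, 0], [0, 0, -19.5, 0, 0, 0], [0, 0, -20.7, 0, 0, 0], [0, 0, -21, 0, 0, 0]])

```text
t: 3.52
eef_pos: [607.5, -290.9, 475.3]
tcp_rot: [-3.138, -0.002, -1.571]
ft_force: [-0.3, 0.2, -1.5]
opening: 0.557
```

arm_command(steps=[[-1, 0.1, 0, 0, 0, 0], [-3, 0.2, 0, 0, 0, 0], [-6, 0.4, 0, 0, 0, 0], [-9.5, 0.6, 0, 0, 0, 0], [-13, 0.8, 0, 0, 0, 0], [-16.5, 1, 0, 0, 0, 0], [-20, 1.2, 0, 0, 0, 0], [-23.5, 1.4, 0, 0, 0, 0], [-27, 1.6, 0, 0, 0, 0], [-30.5, 1.8, 0, 0, 0, 0], [-34, 2, 0, 0, 0, 0], [-37.5, 2.2, 0, 0, 0, 0]])

```text
t: 4.52
eef_pos: [584.8, 86.0, 470.6]
tcp_rot: [3.14, -0.0, -1.571]
ft_force: [0.7, 0.6, -0.8]
opening: 0.553
```

arm_command(steps=[[-3.5, 0, 0, 0, 0, 0], [-7, 0.1, 0, 0, 0, 0], [-10.5, 0.2, 0, 0, 0, 0], [-14, 0.3, 0, 0, 0, 0], [-17, 0.4, 0, 0, 0, 0], [-20, 0.4, 0, 0, 0, 0], [-22, 0.4, 0, 0, 0, 0], [-23.3, 0.4, 0, 0, 0, 0], [-23.9, 0.4, 0, 0, 0, 0], [-23.9, 0.4, 0, 0, 0, 0], [-23.9, 0.4, 0, 0, 0, 0], [-23.9, 0.4, 0, 0, 0, 0]])

```text
t: 5.52
eef_pos: [581.9, 321.7, 471.6]
tcp_rot: [3.141, -0.0, -1.572]
ft_force: [0.0, 0.7, -2.1]
opening: 0.555
```

Run:
```python
from h import *
go(581.4,323.3,220)
snap("side","a1",200,120,230,190,3)
go(581.4,323.3,220)
```

```text
grip [581.9 321.7 300.3] yaw -90.1 t 5.52 open 52.7 F [ 0.   0.7 -2.1]
d_cm [-0.16  0.05  8.03] rot [ 0.01 -0.03 -0.05]
grip [582.  321.7 300.5] yaw -90.1 t 5.57 open 52.9 F [-0.7 -0.6 -1.1]
d_cm [-0.16  0.06  8.05] rot [-0.   -0.02 -0.07]
```

View pics/a1.png

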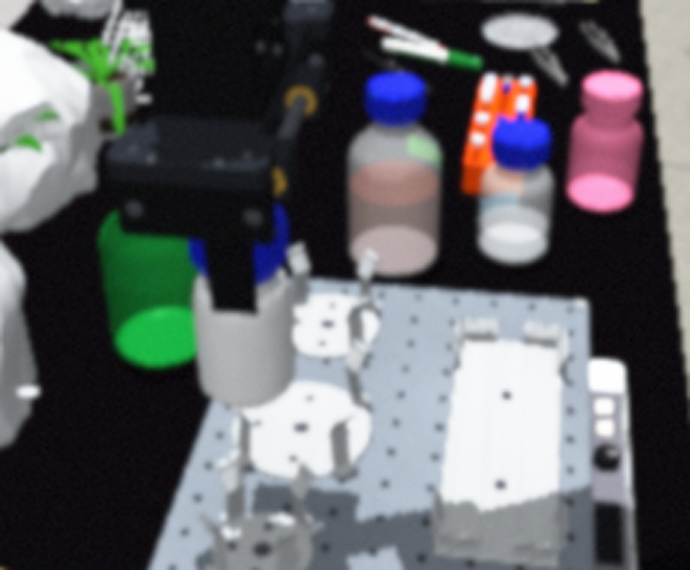

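Run:
```python
from h import *
c=lambda p:((proj("side",p)-[200,120]+.5)*3-.5).round(0)
for x in (581,584,588): print(x,"bottom L/R edge",c([x-26.5,322,210]),c([x+26.5,322,210]),"near",c([x,348.5,210]))
```

```text
581 bottom L/R edge [302. 389.] [209. 380.] near [245. 416.]
584 bottom L/R edge [296. 389.] [204. 380.] near [239. 416.]
588 bottom L/R edge [290. 388.] [197. 380.] near [232. 415.]
```

arm_command(steps=[[0, 0.05, 1, 0, 0, 0], [-0.1, 0.05, 3, 0, 0, 0], [-0.15, 0.05, 5.5, 0, 0, 0], [-0.15, 0.05, 7.5, 0, 0, 0], [-0.15, 0.05, 8.5, 0, 0, 0], [-0.15, 0.05, 8.8, 0, 0, 0], [-0.15, 0.05, 8.8, 0, 0, 0], [-0.15, 0.05, 8.8, 0, 0, 0]])

```text
t: 6.23
eef_pos: [581.5, 324.2, 384.6]
tcp_rot: [-3.14, 0.0, -1.571]
ft_force: [0.3, -0.1, -2.0]
opening: 0.554
```

Run:
```python
from h import *
snap("side","a2",230,160,130,190,3.1)
im=read_camera("top")[150:300,160:320,::-1]
a=cv2.imread("pics/a2.png"); b=cv2.resize(im,None,fx=2.4,fy=2.4,interpolation=cv2.INTER_CUBIC)
h=max(a.shape[0],b.shape[0]); o=np.zeros((h,a.shape[1]+b.shape[1],3),np.uint8); o[:a.shape[0],:a.shape[1]]=a;o[:b.shape[0],a.shape[1]:]=b
cv2.imwrite("pics/a2.png",o); print(a.shape,o.shape)
c=lambda p:((proj("side",p)-[230,160]+.5)*3.1-.5).round(0)
g=state()["eef_pos"]; z=g[2]-171.3-90; print(g,z)
for x in (581,584,587): print(x,c([x-26.5,324,z]),c([x+26.5,324,z]),c([x,350.5,z]))
```

```text
(589, 403, 3) (589, 787, 3)
[581.38201827 324.27896432 384.99917683] 123.6991768345303
581 [223. 395.] [134. 386.] [168. 425.]
584 [218. 395.] [129. 385.] [163. 424.]
587 [213. 394.] [124. 385.] [158. 424.]
```

View pics/a2.png

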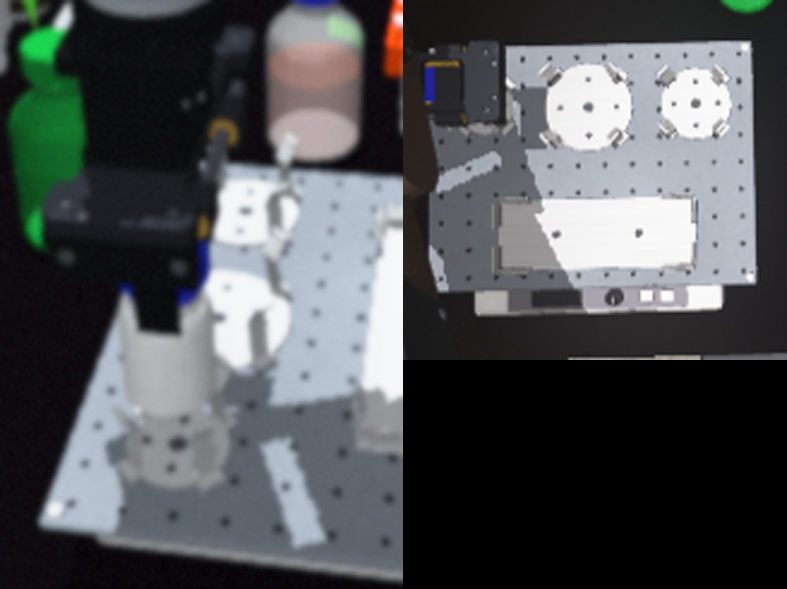

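arm_command(steps=[[0, 0, 0.3, 0, 0, 0], [0, 0, 0.8, 0, 0, 0], [0, 0, 1.3, 0, 0, 0], [0, 0, 1.8, 0, 0, 0], [0, 0, 2.3, 0, 0, 0], [0, 0, 2.8, 0, 0, 0], [0, 0, 3.2, 0, 0, 0], [0, 0, 3.6, 0, 0, 0], [0, 0, 3.9, 0, 0, 0], [0, 0, 4.1, 0, 0, 0], [0, 0, 4.2, 0, 0, 0], [0, 0, 4.2, 0, 0, 0]])

```text
t: 7.33
eef_pos: [581.2, 324.3, 341.5]
tcp_rot: [3.141, -0.0, -1.571]
ft_force: [0.4, -0.4, -1.7]
opening: 0.552
```

arm_command(steps=[[0, 0, 0.1, 0, 0, 0], [0, 0, 0.2, 0, 0, 0], [0, 0, 0.3, 0, 0, 0], [0, 0, 0.4, 0, 0, 0], [0, 0, 0.4, 0, 0, 0]])

```text
t: 7.75
eef_pos: [581.3, 324.7, 339.4]
tcp_rot: [-3.139, 0.002, -1.571]
ft_force: [-1.8, 1.1, 9.2]
opening: 0.552
```

arm_command(steps=[[0, 0, 0, 0, 0, 0], [0, 0, 0, 0, 0, 0], [0, 0, 0, 0, 0, 0], [0, 0, 0, 0, 0, 0], [0, 0, -0.5, 0, 0, 0], [0, 0, -2, 0, 0, 0], [0, 0, -4.5, 0, 0, 0], [0, 0, -8, 0, 0, 0], [0, 0, -11, 0, 0, 0], [0, 0, -12.5, 0, 0, 0], [0, 0, -13, 0, 0, 0], [0, 0, -13, 0, 0, 0]], jaw=9.5)

```text
t: 8.75
eef_pos: [581.1, 324.2, 468.9]
tcp_rot: [-3.14, 0.001, -1.571]
ft_force: [-0.9, 1.3, 0.0]
opening: 0.999
```

Run:
```python
from h import *
go(444,-148,215)
snap("side","a3",230,140,220,200,3.4)
```

```text
grip [581.1 324.2 297.6] yaw -90.0 t 8.75 open 94.9 F [-0.9  1.3  0. ]
d_cm [47.23 13.73  8.2 ] rot [-0.11  0.04  0.01]
```

arm_command(steps=[[2, 0.6, 0, 0, 0, 0], [6, 1.7, 0.5, 0, 0, 0], [10, 2.9, 1, 0, 0, 0], [14, 4.1, 1.6, 0, 0, 0], [18, 5.2, 2.4, 0, 0, 0], [22, 6.4, 3.2, 0, 0, 0], [26, 7.6, 4, 0, 0, 0], [30, 8.7, 5, 0, 0, 0], [34, 9.9, 6, 0, 0, 0], [38, 11, 7, 0, 0, 0], [41.5, 12.1, 7.7, 0, 0, 0], [44, 12.8, 8.2, 0, 0, 0]])

```text
t: 9.8
eef_pos: [451.7, -118.0, 383.7]
tcp_rot: [3.138, 0.001, -1.572]
ft_force: [0.4, -0.0, 0.9]
opening: 0.995
```

arm_command(steps=[[2, 0.6, 0, 0, 0, 0], [3, 0.85, 0, 0, 0, 0], [3.2, 0.95, 0, 0, 0, 0], [3.2, 0.95, 0, 0, 0, 0], [3.2, 0.95, 0, 0, 0, 0], [3.2, 0.95, 0, 0, 0, 0]])

```text
t: 10.3
eef_pos: [444.1, -146.6, 385.6]
tcp_rot: [3.141, 0.0, -1.569]
ft_force: [0.3, 0.5, 0.4]
opening: 0.999
```

Run:
```python
from h import *
go(443.7,-148,112)
```

```text
grip [ 444.1 -146.6  214.3] yaw -89.9 t 10.3 open 94.9 F [0.3 0.5 0.4]
d_cm [ 0.14  0.04 10.23] rot [0.01 0.01 0.09]
```

View pics/a3.png

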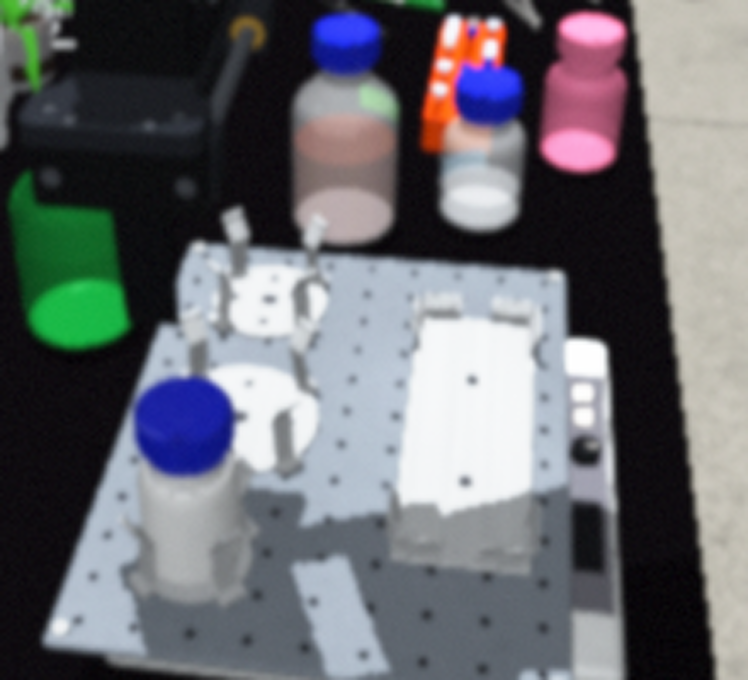

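The foil bottle stands upright in the small clamp, with its cap at (185,425) and its base at (185,595), hemmed in by the fingers. Medium bottle next.

arm_command(steps=[[0.1, 0, 2, 0, 0, 0], [0.15, 0.05, 4.5, 0, 0, 0], [0.15, 0.05, 7, 0, 0, 0], [0.15, 0.05, 9, 0, 0, 0], [0.15, 0.05, 10, 0, 0, 0], [0.15, 0.05, 10.2, 0, 0, 0], [0.15, 0.05, 10.2, 0, 0, 0], [0.15, 0.05, 10.2, 0, 0, 0]])

```text
t: 10.97
eef_pos: [443.7, -148.8, 284.3]
tcp_rot: [-3.141, -0.0, -1.57]
ft_force: [0.2, 0.6, 1.7]
opening: 0.999
```

arm_command(steps=[[0, 0, 0, 0, 0, 0], [0, 0, 0, 0, 0, 0], [0, 0, 0, 0, 0, 0], [0, 0, 0, 0, 0, 0], [0, 0, 0, 0, 0, 0], [0, 0, 0, 0, 0, 0], [0, 0, 0, 0, 0, 0], [0, 0, 0, 0, 0, 0]], jaw=0)

```text
t: 11.63
eef_pos: [443.3, -149.2, 283.7]
tcp_rot: [-3.142, -0.0, -1.571]
ft_force: [0.1, 0.2, -0.1]
opening: 0.536
```

Run:
```python
from h import *
go(581.6,92,300)
```

```text
grip [ 443.3 -149.2  112.4] yaw -90.0 t 11.63 open 50.9 F [ 0.1  0.2 -0.1]
d_cm [-24.12 -13.83 -18.76] rot [-0. -0.  0.]
```

arm_command(steps=[[0, 0, -0.5, 0, 0, 0], [0, 0, -1.5, 0, 0, 0], [0, 0, -3.5, 0, 0, 0], [0, 0, -6, 0, 0, 0], [0, 0, -9, 0, 0, 0], [0, 0, -12, 0, 0, 0], [0, 0, -15, 0, 0, 0], [0, 0, -17.5, 0, 0, 0], [0, 0, -19.2, 0, 0, 0], [0, 0, -19.8, 0, 0, 0], [0, 0, -20, 0, 0, 0]])

```text
t: 12.55
eef_pos: [443.0, -149.0, 484.6]
tcp_rot: [-3.14, -0.001, -1.571]
ft_force: [0.2, 0.8, -1.7]
opening: 0.539
```

arm_command(steps=[[-1, -0.6, 0, 0, 0, 0], [-3, -1.7, 0, 0, 0, 0], [-6, -3.4, 0, 0, 0, 0], [-9, -5.2, 0, 0, 0, 0], [-12, -6.9, 0, 0, 0, 0], [-15, -8.6, 0, 0, 0, 0], [-18, -10.3, 0, 0, 0, 0], [-21, -12, 0, 0, 0, 0], [-23, -13.2, 0, 0, 0, 0], [-24.1, -13.8, 0, 0, 0, 0], [-24.1, -13.8, 0, 0, 0, 0], [-24.1, -13.8, 0, 0, 0, 0]])

```text
t: 13.55
eef_pos: [581.2, 91.8, 482.4]
tcp_rot: [3.139, -0.0, -1.57]
ft_force: [-0.8, -0.5, -1.8]
opening: 0.537
```

arm_command(steps=[[0, 0, 1, 0, 0, 0], [0, 0, 2.5, 0, 0, 0], [0, 0, 4, 0, 0, 0], [0, 0, 5.5, 0, 0, 0], [0, 0, 6.5, 0, 0, 0], [0, 0, 7, 0, 0, 0], [0, 0, 7, 0, 0, 0], [0, 0, 7, 0, 0, 0]])

```text
t: 14.22
eef_pos: [581.3, 91.4, 414.0]
tcp_rot: [-3.141, -0.0, -1.571]
ft_force: [-0.2, -0.9, -2.3]
opening: 0.536
```

Run:
```python
from h import *
go(581.6,92,190)
snap("side","m1",240,90,180,160,4)
c=lambda p:((proj("side",p)-[240,90]+.5)*4-.5).round(0)
g=state()["eef_pos"]; z=g[2]-171.3-112
print(z,c([g[0]-34,g[1],z]),c([g[0]+34,g[1],z]),c([g[0],g[1]+34,z]))
```

```text
grip [581.3  91.4 242.7] yaw -90.0 t 14.22 open 50.9 F [-0.2 -0.9 -2.3]
d_cm [-0.06 -0.03  5.27] rot [-0.02 -0.01 -0.02]
131.0227884617272 [335. 482.] [216. 473.] [265. 513.]
```

View pics/m1.png

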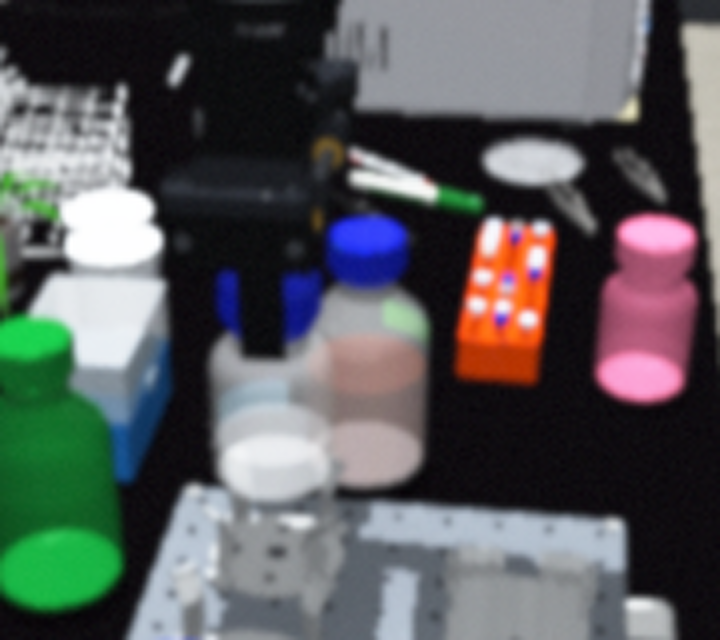

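The medium bottle hangs upright, its base spanning columns 213–335 as predicted (216–335), right over its clamp. I lower it.

arm_command(steps=[[0, 0, 0.4, 0, 0, 0], [0, 0, 1, 0, 0, 0], [0, 0, 1.6, 0, 0, 0], [0, 0, 2.2, 0, 0, 0], [0, 0, 2.8, 0, 0, 0], [0, 0, 3.3, 0, 0, 0], [0, 0, 3.8, 0, 0, 0], [0, 0, 4.2, 0, 0, 0], [0, 0, 4.5, 0, 0, 0], [0, 0, 4.7, 0, 0, 0], [0, 0, 4.8, 0, 0, 0], [0, 0, 4.8, 0, 0, 0]])

```text
t: 15.27
eef_pos: [581.3, 91.8, 365.6]
tcp_rot: [3.141, -0.0, -1.571]
ft_force: [-0.6, -0.3, -2.7]
opening: 0.536
```

arm_command(steps=[[0, 0, 0.1, 0, 0, 0], [0, 0, 0.2, 0, 0, 0], [0, 0, 0.3, 0, 0, 0], [0, 0, 0.4, 0, 0, 0], [0, 0, 0.5, 0, 0, 0], [0, 0, 0.5, 0, 0, 0]])

```text
t: 15.77
eef_pos: [581.3, 91.9, 361.8]
tcp_rot: [-3.14, -0.0, -1.571]
ft_force: [-2.2, 0.9, 8.2]
opening: 0.535
```

arm_command(steps=[[0, 0, 0, 0, 0, 0], [0, 0, 0, 0, 0, 0], [0, 0, 0, 0, 0, 0], [0, 0, 0, 0, 0, 0], [0, 0, -0.5, 0, 0, 0], [0, 0, -2, 0, 0, 0], [0, 0, -4.5, 0, 0, 0], [0, 0, -7, 0, 0, 0], [0, 0, -9, 0, 0, 0], [0, 0, -10, 0, 0, 0], [0, 0, -10, 0, 0, 0]], jaw=9.5)

```text
t: 16.68
eef_pos: [581.2, 91.8, 462.9]
tcp_rot: [-3.138, 0.0, -1.571]
ft_force: [-0.7, 0.7, 0.4]
opening: 1.003
```

Run:
```python
from h import *
go(465.2,-346.6,220,-1.6)
snap("side","m2",230,140,220,200,3.4)
```

```text
grip [581.2  91.8 291.6] yaw -90.0 t 16.68 open 95.2 F [-0.7  0.7  0.4]
d_cm [43.84 11.63  7.11] rot [ -0.17  -0.16 -88.39]
```

View pics/m2.png

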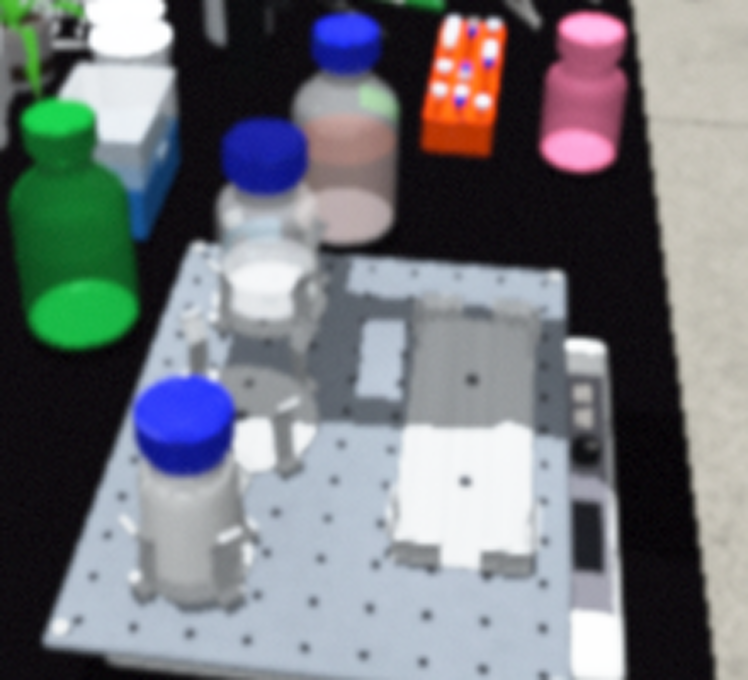

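Both bottles stand upright in their clamps, the medium one at (268,235). Now the rack.

arm_command(steps=[[2, 0.5, 0, 0, 0, -6], [5.5, 1.5, 0.3, 0, 0, -13], [9.5, 2.5, 0.8, 0, 0, -20], [13.5, 3.6, 1.5, 0, 0, -27], [17.5, 4.7, 2.3, 0, 0, -34], [21.5, 5.7, 3.1, 0, 0, -41], [25.5, 6.8, 4, 0, 0, -48], [29.5, 7.8, 4.8, 0, 0, -55], [33.5, 8.9, 5.5, 0, 0, -62], [37.5, 10, 6.2, 0, 0, -69], [40.5, 10.8, 6.7, 0, 0, -76], [42.5, 11.3, 7, 0, 0, -82]])

```text
t: 17.73
eef_pos: [468.1, -331.9, 389.2]
tcp_rot: [-3.14, 0.002, -0.183]
ft_force: [0.4, 0.1, -0.4]
opening: 1.0
```

Run:
```python
from h import *
go(465.2,-346.6,220,-1.6)
```

```text
grip [ 468.1 -331.9  217.9] yaw -10.5 t 17.73 open 95.0 F [ 0.4  0.1 -0.4]
d_cm [-0.02  1.5  -0.21] rot [-0.08  0.12 -8.89]
```

arm_command(steps=[[-0.1, 0.8, 0, 0, 0, -3], [-0.1, 1.35, 0, 0, 0, -6.4], [-0.1, 1.35, 0, 0, 0, -6.4], [-0.1, 1.35, 0, 0, 0, -6.4], [-0.1, 1.35, 0, 0, 0, -6.4], [-0.1, 1.35, 0, 0, 0, -6.4]])

```text
t: 18.23
eef_pos: [465.8, -342.7, 390.9]
tcp_rot: [-3.141, 0.0, -0.078]
ft_force: [-0.6, 0.2, -0.1]
opening: 0.998
```

Run:
```python
from h import *
go(465.2,-346.6,24,-1.6)
```

```text
grip [ 465.8 -342.7  219.6] yaw -4.5 t 18.23 open 94.8 F [-0.6  0.2 -0.1]
d_cm [-0.03  0.4  19.56] rot [-0.02  0.02 -2.86]
```

arm_command(steps=[[0, 0.3, 2, 0, 0, -2.8], [0, 0.4, 5, 0, 0, -2.8], [0, 0.4, 8.5, 0, 0, -2.8], [0, 0.4, 12, 0, 0, -2.8], [0, 0.4, 14, 0, 0, -2.8], [0, 0.4, 14.5, 0, 0, -2.8], [0, 0.4, 14.5, 0, 0, -2.8], [0, 0.4, 14.5, 0, 0, -2.8]])

```text
t: 18.9
eef_pos: [465.8, -347.3, 247.2]
tcp_rot: [3.141, -0.001, -0.028]
ft_force: [-0.9, -0.5, 0.7]
opening: 0.996
```

Run:
```python
from h import *
go(465.2,-346.6,24,-1.6)
```

```text
grip [ 465.8 -347.3   75.9] yaw -1.6 t 18.9 open 94.6 F [-0.9 -0.5  0.7]
d_cm [-0.06 -0.08  5.19] rot [ 0.05 -0.05 -0.02]
```

arm_command(steps=[[0, 0, 1.5, 0, 0, 0], [0, 0, 3, 0, 0, 0], [0, 0, 4.3, 0, 0, 0], [0, 0, 5, 0, 0, 0], [0, 0, 5.2, 0, 0, 0], [0, 0, 5.2, 0, 0, 0], [0, 0, 5.2, 0, 0, 0]])

```text
t: 19.48
eef_pos: [465.6, -347.6, 195.3]
tcp_rot: [3.14, -0.001, -0.028]
ft_force: [-0.6, 0.1, -0.2]
opening: 1.002
```

arm_command(steps=[[0, 0, 0, 0, 0, 0], [0, 0, 0, 0, 0, 0], [0, 0, 0, 0, 0, 0], [0, 0, 0, 0, 0, 0], [0, 0, 0, 0, 0, 0], [0, 0, 0, 0, 0, 0], [0, 0, 0, 0, 0, 0]], jaw=0)

```text
t: 20.07
eef_pos: [465.3, -347.4, 194.3]
tcp_rot: [3.141, -0.0, -0.028]
ft_force: [-1.2, 0.1, 2.1]
opening: 0.65
```

Run:
```python
from h import *
go(440.7,202.4,250,-0.3)
```

```text
grip [ 465.3 -347.4   23. ] yaw -1.6 t 20.07 open 61.8 F [-1.2  0.1  2.1]
d_cm [ -4.03 -54.89 -22.71] rot [ 0.01 -0.01 -1.33]
```

arm_command(steps=[[0, 0, -0.5, 0, 0, 0], [0, 0, -1.5, 0, 0, 0], [0, 0, -3.5, 0, 0, 0], [0, 0, -6.5, 0, 0, 0], [0, 0, -9.5, 0, 0, 0], [0, 0, -12.5, 0, 0, 0], [0, 0, -15.5, 0, 0, 0], [0, 0, -18.5, 0, 0, 0], [0, 0, -21, 0, 0, 0], [0, 0, -22.5, 0, 0, 0], [0, 0, -23, 0, 0, 0]])

```text
t: 20.98
eef_pos: [465.0, -347.1, 427.8]
tcp_rot: [3.138, -0.003, -0.028]
ft_force: [-0.7, -1.0, -0.2]
opening: 0.651
```

arm_command(steps=[[-0.1, -1, 0, 0, 0, 0], [-0.2, -3, 0, 0, 0, 0], [-0.4, -6, 0, 0, 0, 0], [-0.7, -9.5, 0, 0, 0, -0.2], [-0.9, -13, 0, 0, 0, -0.4], [-1.2, -16.5, 0, 0, 0, -0.5], [-1.5, -20, 0, 0, 0, -0.6], [-1.7, -23.5, 0, 0, 0, -0.7], [-2, -27, 0, 0, 0, -0.8], [-2.2, -30.5, 0, 0, 0, -0.9], [-2.5, -33.5, 0, 0, 0, -1], [-2.7, -36.5, 0, 0, 0, -1.1]])

```text
t: 21.98
eef_pos: [447.5, 20.3, 423.1]
tcp_rot: [-3.141, 0.002, -0.009]
ft_force: [0.4, -1.0, -0.7]
opening: 0.647
```

arm_command(steps=[[-0.2, -3, 0, 0, 0, 0], [-0.5, -6, 0, 0, 0, 0], [-0.8, -9.5, 0, 0, 0, -0.1], [-1, -12.5, 0, 0, 0, -0.1], [-1.1, -15, 0, 0, 0, -0.2], [-1.2, -17, 0, 0, 0, -0.2], [-1.3, -18.2, 0, 0, 0, -0.2], [-1.3, -18.4, 0, 0, 0, -0.2], [-1.3, -18.4, 0, 0, 0, -0.2], [-1.3, -18.4, 0, 0, 0, -0.2]])

```text
t: 22.82
eef_pos: [437.3, 201.7, 423.8]
tcp_rot: [3.141, 0.001, -0.006]
ft_force: [-0.2, -0.4, -1.0]
opening: 0.65
```

Run:
```python
from h import *
go(440.7,202.2,130,-0.3)
```

```text
grip [437.3 201.7 252.5] yaw -0.3 t 22.82 open 61.7 F [-0.2 -0.4 -1. ]
d_cm [ 0.35 -0.06 12.25] rot [ 0.03  0.04 -0.04]
```

arm_command(steps=[[0.2, 0, 1, 0, 0, 0], [0.35, -0.05, 3, 0, 0, 0], [0.35, -0.05, 6, 0, 0, 0], [0.35, -0.05, 9, 0, 0, 0], [0.35, -0.05, 11, 0, 0, 0], [0.35, -0.05, 12, 0, 0, 0], [0.35, -0.05, 12.3, 0, 0, 0], [0.35, -0.05, 12.3, 0, 0, 0], [0.35, -0.05, 12.3, 0, 0, 0]])

```text
t: 23.57
eef_pos: [441.2, 202.4, 301.4]
tcp_rot: [-3.142, -0.0, -0.007]
ft_force: [-0.3, 0.0, -0.9]
opening: 0.648
```

Run:
```python
from h import *
go(440.7,202.2,101,-0.3)
snap("side","r1",310,190,110,150,4)
im=read_camera("top")[190:290,180:310,::-1]
a=cv2.imread("pics/r1.png"); b=cv2.resize(im,None,fx=2.7,fy=2.7,interpolation=cv2.INTER_CUBIC)
o=np.zeros((600,a.shape[1]+b.shape[1],3),np.uint8); o[:600,:a.shape[1]]=a;o[:b.shape[0],a.shape[1]:]=b
cv2.imwrite("pics/r1.png",o); print(o.shape)
```

```text
grip [441.2 202.4 130.1] yaw -0.4 t 23.57 open 61.5 F [-0.3  0.  -0.9]
d_cm [-0.05  0.02  2.91] rot [-0.   -0.02 -0.08]
(600, 791, 3)
```

View pics/r1.png

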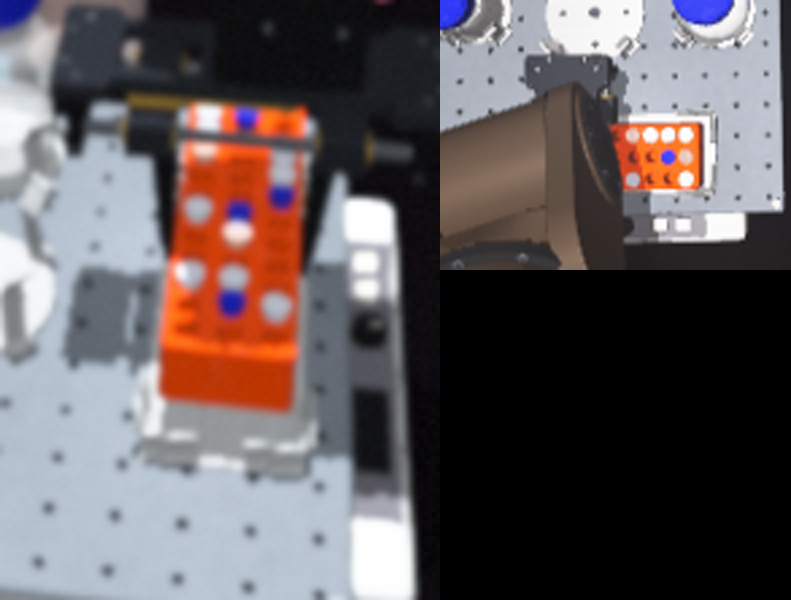

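Run:
```python
from h import *
s=lambda x,y,z:px("side",310+(x+.5)/4-.5,190+(y+.5)/4-.5,z)
t=lambda x,y,z:px("top",180+(x-440+.5)/2.7-.5,190+(y+.5)/2.7-.5,z)
print("rack near bottom corners",s(160,395,107),s(293,410,107),"top",s(163,342,141),s(298,348,141))
print("top view far end top corners",t(704,122,141),t(701,190,141))
print("holder angle tips",t(716,114,95),t(711,193,95))
print("side angle tops near", s(140,430,95),s(305,440,95))
```

```text
rack near bottom corners [470.6 298.7 107. ] [410.5 299.5 107. ] top [470.4 299.6 141. ] [411.1 295.  141. ]
top view far end top corners [470.7  98.7 141. ] [409.2 102.5 141. ]
holder angle tips [477.5  92.2  95. ] [402.5  98.3  95. ]
side angle tops near [478.4 310.   95. ] [404.1 305.5  95. ]
```

arm_command(steps=[[-0.05, -0.15, 0.3, 0, 0, 0], [-0.05, -0.15, 0.7, 0, 0, 0], [-0.05, -0.15, 1.1, 0, 0, 0], [-0.05, -0.15, 1.5, 0, 0, 0], [-0.05, -0.15, 1.9, 0, 0, 0], [-0.05, -0.15, 2.2, 0, 0, 0], [-0.05, -0.15, 2.4, 0, 0, 0], [-0.05, -0.15, 2.5, 0, 0, 0], [-0.05, -0.15, 2.5, 0, 0, 0]])

```text
t: 24.42
eef_pos: [440.5, 204.3, 275.9]
tcp_rot: [3.141, 0.0, -0.006]
ft_force: [-0.1, 0.4, -0.5]
opening: 0.648
```

arm_command(steps=[[0, 0, 0.1, 0, 0, 0], [0, 0, 0.2, 0, 0, 0], [0, 0, 0.3, 0, 0, 0], [0, 0, 0.3, 0, 0, 0]])

```text
t: 24.75
eef_pos: [440.4, 204.3, 273.1]
tcp_rot: [3.141, -0.0, -0.006]
ft_force: [-0.7, 0.1, -1.3]
opening: 0.651
```

arm_command(steps=[[0, 0, 0.1, 0, 0, 0], [0, 0, 0.15, 0, 0, 0], [0, 0, 0.15, 0, 0, 0], [0, 0, 0.15, 0, 0, 0]])

```text
t: 25.08
eef_pos: [440.4, 204.3, 272.3]
tcp_rot: [-3.142, -0.001, -0.006]
ft_force: [-1.2, -1.7, 8.1]
opening: 0.65
```

arm_command(steps=[[0, 0, 0, 0, 0, 0], [0, 0, 0, 0, 0, 0], [0, 0, 0, 0, 0, 0], [0, 0, 0, 0, 0, 0], [0, 0, -0.5, 0, 0, 0], [0, 0, -2, 0, 0, 0], [0, 0, -5, 0, 0, 0], [0, 0, -9, 0, 0, 0], [0, 0, -13, 0, 0, 0], [0, 0, -17, 0, 0, 0], [0, 0, -19.5, 0, 0, 0], [0, 0, -20, 0, 0, 0]], jaw=9.5)

```text
t: 26.08
eef_pos: [440.1, 204.3, 476.5]
tcp_rot: [-3.139, -0.007, -0.006]
ft_force: [-0.6, 0.4, -0.1]
opening: 0.999
```

Run:
```python
from h import *
go(554.5,-121.5,275,-90)
go(554.5,-121.5,275,0)
```

```text
grip [440.1 204.3 305.2] yaw -0.3 t 26.08 open 94.9 F [-0.6  0.4 -0.1]
d_cm [11.6  32.52  3.04] rot [-0.41 -0.22 89.68]
grip [440.1 204.3 305.2] yaw -0.3 t 26.08 open 94.9 F [-0.6  0.4 -0.1]
d_cm [11.6  32.52  3.04] rot [-0.12 -0.4  -0.32]
```

arm_command(steps=[[0.5, 1.2, 0, 0, 0, 0], [1.6, 4.5, 0.3, 0, 0, 0], [3, 8.5, 0.8, 0, 0, 0], [4.4, 12.3, 1.2, 0, 0, 0], [5.8, 16.2, 1.6, 0, 0, 0], [7.2, 20.1, 2, 0, 0, 0], [8.6, 24, 2.4, 0, 0, 0], [9.9, 27.8, 2.7, 0, 0, 0], [11, 30.8, 3, 0, 0, 0], [11.5, 32.2, 3, 0, 0, 0], [11.6, 32.5, 3, 0, 0, 0], [11.6, 32.5, 3, 0, 0, 0]])

```text
t: 27.08
eef_pos: [554.5, -121.6, 441.1]
tcp_rot: [-3.141, 0.001, -0.007]
ft_force: [0.0, -0.0, -0.0]
opening: 0.999
```

Run:
```python
from h import *
read_camera("top");
go(554.5,-121.5,165,0)
```

```text
grip [ 554.3 -120.6  270.1] yaw -0.3 t 27.13 open 95.1 F [-0.5 -0.4  0.1]
d_cm [ 0.03  0.09 10.51] rot [-0.03  0.05 -0.34]
```

arm_command(steps=[[0, 0, 1.5, 0, 0, 0], [0, 0.05, 4, 0, 0, 0], [0, 0.05, 7, 0, 0, 0], [0, 0.05, 9.3, 0, 0, 0], [0, 0.05, 10.3, 0, 0, 0], [0, 0.05, 10.5, 0, 0, 0], [0, 0.05, 10.5, 0, 0, 0], [0, 0.05, 10.5, 0, 0, 0]])

```text
t: 27.8
eef_pos: [554.8, -121.4, 338.1]
tcp_rot: [3.141, -0.002, -0.005]
ft_force: [0.3, 0.3, 0.7]
opening: 0.999
```

arm_command(steps=[[0, 0, 0, 0, 0, 0], [0, 0, 0, 0, 0, 0], [0, 0, 0, 0, 0, 0], [0, 0, 0, 0, 0, 0], [0, 0, 0, 0, 0, 0], [0, 0, 0, 0, 0, 0], [0, 0, 0, 0, 0, 0], [0, 0, 0, 0, 0, 0]], jaw=0)

```text
t: 28.47
eef_pos: [554.6, -121.9, 336.7]
tcp_rot: [3.141, -0.0, -0.006]
ft_force: [2.5, -0.4, 0.7]
opening: 0.492
```

arm_command(steps=[[0, 0, -0.3, 0, 0, 0], [0, 0, -1, 0, 0, 0], [0, 0, -2.2, 0, 0, 0], [0, 0, -4, 0, 0, 0], [0, 0, -6, 0, 0, 0], [0, 0, -8, 0, 0, 0], [0, 0, -10, 0, 0, 0], [0, 0, -12, 0, 0, 0], [0, 0, -14, 0, 0, 0], [0, 0, -15.3, 0, 0, 0], [0, 0, -16, 0, 0, 0], [0, 0, -16, 0, 0, 0]])

```text
t: 29.47
eef_pos: [554.3, -121.7, 497.9]
tcp_rot: [3.141, -0.001, -0.006]
ft_force: [0.7, 0.1, -8.3]
opening: 0.49
```

arm_command(steps=[[0, 0, -0.5, 0, 0, 0], [0, 0, -1.5, 0, 0, 0], [0, 0, -3, 0, 0, 0], [0, 0, -4.5, 0, 0, 0], [0, 0, -6, 0, 0, 0], [0, 0, -7, 0, 0, 0], [0, 0, -7.5, 0, 0, 0], [0, 0, -7.5, 0, 0, 0], [0, 0, -7.5, 0, 0, 0]])

```text
t: 30.22
eef_pos: [554.5, -121.8, 571.1]
tcp_rot: [-3.141, 0.001, -0.006]
ft_force: [-0.2, 0.2, -7.8]
opening: 0.492
```

Run:
```python
from h import *
snap("side","l1",240,20,200,200,3)
go(580.2,210.8,400,0)
g=state()["eef_pos"]; z=g[2]-171.3-165.4; print("bottom",z)
c=lambda p:((proj("side",p)-[240,20]+.5)*3-.5).round(0)
print(c([g[0]-43,g[1],z]),c([g[0]+43,g[1],z]),c([g[0],g[1]+43,z]))
```

```text
grip [ 554.6 -121.9  399.5] yaw -0.3 t 30.27 open 46.6 F [-0.2  0.2 -8.6]
d_cm [  2.37 -33.28  -0.04] rot [-0.02  0.08 -0.33]
bottom 234.06860667740605
[327. 330.] [226. 326.] [270. 349.]
```

View pics/l1.png

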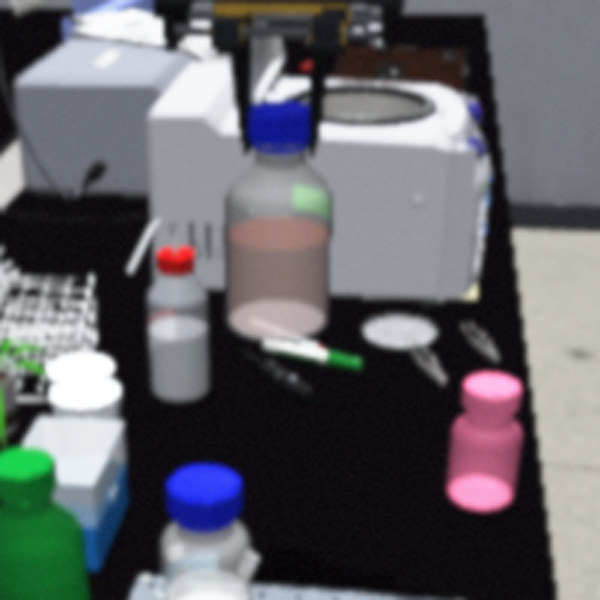

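The large bottle hangs upright, with its base at columns 225–330 against 226–327 predicted. I carry it over the medium bottle.

arm_command(steps=[[0, -0.6, 0, 0, 0, 0], [0.1, -1.8, 0, 0, 0, 0], [0.3, -4, 0, 0, 0, 0], [0.5, -7, 0, 0, 0, 0], [0.7, -10, 0, 0, 0, 0], [0.9, -13, 0, 0, 0, 0], [1.1, -16, 0, 0, 0, 0], [1.3, -19, 0, 0, 0, 0], [1.5, -22, 0, 0, 0, 0], [1.7, -25, 0, 0, 0, 0], [1.9, -28, 0, 0, 0, 0], [2.1, -30.5, 0, 0, 0, 0]])

```text
t: 31.27
eef_pos: [576.7, 186.1, 571.3]
tcp_rot: [-3.141, 0.001, -0.005]
ft_force: [0.2, -0.9, -8.1]
opening: 0.491
```

arm_command(steps=[[0.15, -1.5, 0, 0, 0, 0], [0.25, -2.4, 0, 0, 0, 0], [0.27, -2.75, 0, 0, 0, 0], [0.27, -2.8, 0, 0, 0, 0], [0.27, -2.8, 0, 0, 0, 0], [0.27, -2.8, 0, 0, 0, 0]])

```text
t: 31.77
eef_pos: [580.2, 210.0, 571.8]
tcp_rot: [3.141, -0.0, -0.007]
ft_force: [-0.5, -0.4, -9.0]
opening: 0.489
```

Run:
```python
from h import *
go(580.2,210.8,300,0)
```

```text
grip [580.2 210.  400.5] yaw -0.4 t 31.77 open 46.5 F [-0.5 -0.4 -9. ]
d_cm [-0.   -0.09 10.05] rot [ 0.02 -0.   -0.4 ]
```

arm_command(steps=[[0, 0, 0.5, 0, 0, 0], [0, -0.05, 1.5, 0, 0, 0], [0, -0.05, 3, 0, 0, 0], [0, -0.05, 4.5, 0, 0, 0], [0, -0.05, 6, 0, 0, 0], [0, -0.05, 7.5, 0, 0, 0], [0, -0.05, 8.7, 0, 0, 0], [0, -0.05, 9.5, 0, 0, 0], [0, -0.05, 10, 0, 0, 0], [0, -0.05, 10, 0, 0, 0], [0, -0.05, 10, 0, 0, 0]])

```text
t: 32.68
eef_pos: [580.3, 211.4, 471.9]
tcp_rot: [3.142, -0.0, -0.006]
ft_force: [-0.0, 0.4, -8.0]
opening: 0.493
```

Run:
```python
from h import *
snap("side","l2",220,130,160,170,3.5)
go(580.2,210.8,243.4,0)
g=state()["eef_pos"]; z=g[2]-171.3-165.4; print("bottom",z)
c=lambda p:((proj("side",p)-[220,130]+.5)*3.5-.5).round(0)
print(c([g[0]-43,g[1],z]),c([g[0]+43,g[1],z]),c([g[0],g[1]+43,z]))
```

```text
grip [580.3 211.4 301. ] yaw -0.3 t 32.73 open 46.6 F [-0.8  0.7 -8. ]
d_cm [-0.01  0.06  5.76] rot [-0.01 -0.06 -0.34]
bottom 135.5532314419032
[352. 396.] [205. 383.] [263. 439.]
```

View pics/l2.png

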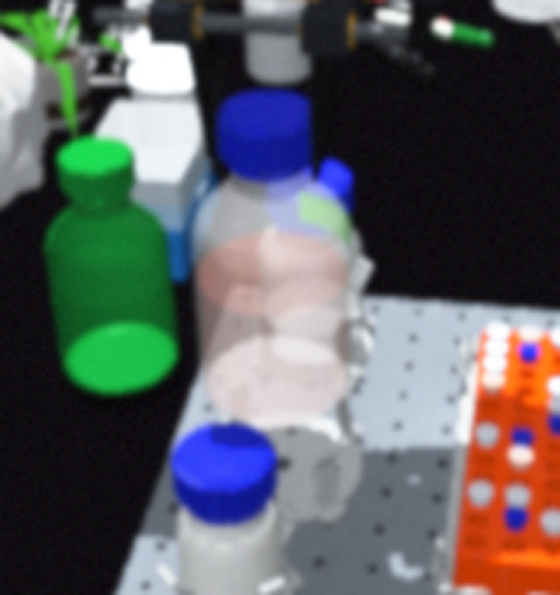

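The large bottle is centred over its clamp, with its base at columns 203–353 against 205–352 predicted. I lower it.

arm_command(steps=[[0, 0, 0.3, 0, 0, 0], [0, 0.05, 0.9, 0, 0, 0], [0, 0.05, 1.5, 0, 0, 0], [0, 0.05, 2.1, 0, 0, 0], [0, 0.05, 2.7, 0, 0, 0], [0, 0.05, 3.3, 0, 0, 0], [0, 0.05, 3.9, 0, 0, 0], [0, 0.05, 4.4, 0, 0, 0], [0, 0.05, 4.8, 0, 0, 0], [0, 0.05, 5.1, 0, 0, 0], [0, 0.05, 5.2, 0, 0, 0], [0, 0.05, 5.2, 0, 0, 0]])

```text
t: 33.73
eef_pos: [580.2, 211.0, 419.5]
tcp_rot: [3.141, 0.0, -0.006]
ft_force: [1.0, -0.1, -8.0]
opening: 0.487
```

arm_command(steps=[[0, 0, 0.1, 0, 0, 0], [0, 0, 0.2, 0, 0, 0], [0, 0, 0.3, 0, 0, 0], [0, 0, 0.4, 0, 0, 0], [0, 0, 0.5, 0, 0, 0], [0, 0, 0.6, 0, 0, 0], [0, 0, 0.6, 0, 0, 0]])

```text
t: 34.32
eef_pos: [580.1, 211.0, 414.7]
tcp_rot: [-3.141, -0.001, -0.006]
ft_force: [-1.1, -0.6, 1.0]
opening: 0.49
```

arm_command(steps=[[0, 0, 0, 0, 0, 0], [0, 0, 0, 0, 0, 0], [0, 0, 0, 0, 0, 0], [0, 0, 0, 0, 0, 0], [0, 0, 0, 0, 0, 0], [0, 0, -0.5, 0, 0, 0], [0, 0, -2, 0, 0, 0], [0, 0, -4.5, 0, 0, 0], [0, 0, -7.5, 0, 0, 0], [0, 0, -9.5, 0, 0, 0], [0, 0, -10, 0, 0, 0], [0, 0, -10, 0, 0, 0]], jaw=9.5)

```text
t: 35.32
eef_pos: [579.9, 211.0, 515.3]
tcp_rot: [-3.141, -0.003, -0.006]
ft_force: [0.2, -0.3, -0.4]
opening: 0.998
```

arm_command(steps=[[-0.5, 2, 0, 0, 0, 0], [-1.5, 6, 0, 0, 0, 0], [-2.5, 10, 0, 0, 0, 0], [-3.5, 14, 0, 0, 0, 0], [-4.5, 18, 0, 0, 0, 0], [-5.5, 22, 0, 0, 0, 0], [-6.5, 26, 0, 0, 0, 0], [-7.5, 30, 0, 0, 0, 0], [-8.5, 34, 0, 0, 0, 0], [-9.2, 37, 0, 0, 0, 0], [-9.5, 38, 0, 0, 0, 0], [-9.5, 38, 0, 0, 0, 0]])

```text
t: 36.32
eef_pos: [482.4, -170.4, 512.4]
tcp_rot: [-3.141, 0.002, -0.009]
ft_force: [0.4, 1.0, -0.5]
opening: 0.998
```

Run:
```python
from h import *
s=read_camera("side")[130:350,220:430,::-1]; t=read_camera("top")[100:290,160:400,::-1]
a=cv2.resize(s,None,fx=1.9,fy=1.9,interpolation=cv2.INTER_CUBIC); b=cv2.resize(t,None,fx=1.65,fy=1.65,interpolation=cv2.INTER_CUBIC)
o=np.zeros((max(a.shape[0],b.shape[0]),a.shape[1]+b.shape[1],3),np.uint8); o[:a.shape[0],:a.shape[1]]=a;o[:b.shape[0],a.shape[1]:]=b
cv2.imwrite("pics/fin.png",o); print(o.shape,a.shape); go(485,-169,350,0)
```

```text
(418, 795, 3) (418, 399, 3)
grip [ 483.1 -168.1  341.6] yaw -0.4 t 36.42 open 95.1 F [ 1.   0.1 -0. ]
d_cm [ 0.19  0.09 -0.84] rot [-0.05  0.07 -0.38]
```

View pics/fin.png

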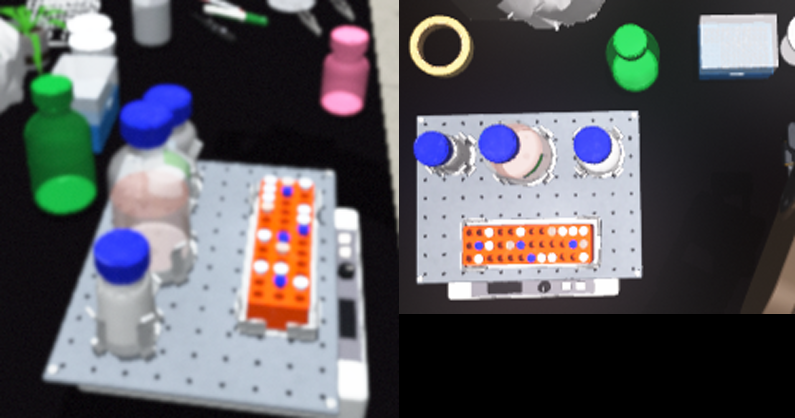

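All four are in place. I compare the blue cap positions with what seated bottles must show.

Run:
```python
from h import *
for cam in("top","side"):
    im=read_camera(cam).astype(int); m=((im[:,:,2]>110)&(im[:,:,0]<90)&(im[:,:,1]<110)).astype(np.uint8)
    n,_,st,c=cv2.connectedComponentsWithStats(m)
    print(cam,[(c[i].round(1).tolist(),int(st[i,1]),int(st[i,4])) for i in range(1,n) if st[i,4]>150])
for n,x,y,h in(("S",584,324,109),("L",580,211,180),("M",581.5,92,128)):
    print(n,"top pred",proj("top",[x,y,78+h]),"+9mm",proj("top",[x,y,87+h]),"side top-centre",proj("side",[x,y,78+h]),proj("side",[x,y,87+h]))
im=read_camera("top").astype(int); m=((im[:,:,0]>200)&(im[:,:,1]<140)&(im[:,:,2]<70)).astype(np.uint8); ys,xs=np.nonzero(m[220:280,180:310]); print("rack rect",cv2.minAreaRect(np.c_[xs+180,ys+220].astype(np.float32)))
print([proj("top",[440.5+a,203+b,112]).tolist() for a,b in((31,100),(31,-100),(-31,-100),(-31,100))])
```

```text
top [([220.1, 186.8], 176, 437), ([276.8, 187.6], 177, 399), ([179.6, 189.8], 180, 368)]
side [([50.4, 111.7], 107, 182), ([301.3, 190.5], 174, 936), ([283.8, 264.9], 251, 681)]
S top pred [178.9 189.5] +9mm [177.5 189.1] side top-centre [283.5 258.9] [283.2 254.9]
L top pred [218.9 186.6] +9mm [217.8 186.2] side top-centre [296.8 189. ] [296.6 184.8]
M top pred [276.4 187.2] +9mm [276.  186.8] side top-centre [307.5 180.5] [307.4 176.9]
rack rect ((237.49114990234375, 247.92323303222656), (22.997276306152344, 77.31391143798828), 89.11859893798828)
[[198.2, 236.5], [277.0, 234.4], [277.5, 259.0], [198.2, 261.1]]
```

```bash
python3 -c "
from cell import *
print(job_done())"
```

```text
the job is handed in; nothing more can be done
None
```

I loaded the shaker and handed the job in at about 37 s of the 128 s allowed. The foil, medium and large bottles each stand in their own clamp, and the tube rack lies in the corner-angle holder. The gripper is open and clear of everything. I set the rack down before the large bottle to keep the gripper body clear of it.

- **Seating:** every item met firm resistance (about 8–11 N) with its underside at or within 1 mm of the 78 mm plate height.
- **Final pictures:** they show all three bottles upright. The caps lie within about 1 px of where seated bottles should appear in the top view, and the rack lies square inside its angles. The jar, tip box, green bottle and pink bottle were not touched.
- **Disagreements:**
  - The clamp centres measured about 112.5 and 119 mm apart, not 115 mm. Both cameras agreed, so I used the measured positions.
  - The held bottles' lower edges looked some 10 mm higher in the side view than calculated. The contact heights and cap positions did not bear that out.
  - The jaws read about 51 mm on the medium bottle's 54 mm cap, but the grip held.

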